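# Dip the mower engine's oil and hold the dipstick level to read

### The arm

A 7-joint arm with a two-finger parallel gripper is mounted at the origin on the work surface. World frame = base frame: x ahead of the robot, y to its left, z up, the work surface at z = 0. Lengths are in m, angles in rad, forces in N, time in s.
With the tool pointing down it reaches from about 0.425 to 1.025 m from the base axis. Payload 9.4 kg.
Tool frame: the origin (TCP) lies at the very end of the fingers, on their centre line; the grasp point (between the pads) lies 19 mm behind it; z points along the fingers, y is the line along which they close (so a half turn about z gives the same grasp; the last joint's range is limited). The gripper opens to 93 mm and grips with 3 to 60 N. Pads are 15 mm wide; open, the fingers measure 128 mm over their backs; the gripper's body (75 mm by 188 mm) begins 65 mm behind the grasp point.
Start: joints at [-1.28, 0.599, -0.003, 1.599, 0.002, 0.943, -0.08], TCP at [0.261, 0.677, 0.18] pointing down, gripper open.
Joint ranges: [-2.57, 2.57], [-0.35, 1.97], [-1.29, 1.29], [0.11, 2.56], [-1.05, 4.19], [0.11, 1.86], [-2.63, 2.63]. Speed limits (rad/s): [2.22, 2.22, 3.01, 3.01, 3.14, 3.14, 3.14].

### API

Orientations are given as a unit quaternion [w, x, y, z].
In Python, from rig import readout, eyes, r, nets gives the robot as it stands.
- The arm moves only by the tool jog_arm, never from a script. Its argument "deltas" is a list of rows, each an object of numbers: "hand": the finger opening in cm, from 0 to 9.3; "x", "y", "z": the shift along the tool's x, y, z in cm; "turn": the turn about the tool's z in rad. A call has 1 to 10 rows; each row shifts and turns the commanded pose from where the row before left it, along the tool's axes as they then stand; what a row does not reach is not made up. A row lasts 1/8 s, in which the tool goes at most 62.5 mm and 10.7 degrees, less where a joint would pass 70% of its speed; a pose out of reach is approached as far as the arm can. A call with a gripper value outside its range is refused whole. The fingers move at their own pace and stop on an object; the grip force is fixed at half the most. Time passes only in rows, so rows that do not move let the fingers close. It gives the time, the measured TCP pose, the force, the opening and the grip force at its end, in the units of the state.
- readout.state(): the state, without advancing time (a new reading comes with each control period).
- eyes.camera(name): name is "side" or "top" or "wrist"; returns a dict with "pixels" (384x512x3 uint8, red, green, blue), "z_map" (384x512 float32, m along the optical axis (not along the pixel's ray), 0 where there is no reading), "K" (3x3 intrinsics, pixels), "world_to_cam" (4x4, takes a point from world to camera coordinates). Camera axes: x right, y up, looking along -z (the intrinsics and any distortion apply to the point x, -y, -z); pixel columns grow to the right and rows downward; lengths in m; the calibration is good to about 2 mm. A picture is of the moment at which its call begins.
- r.finish_job(): hands the job in; it is judged then, once.
Trained networks look in the newest picture that a camera, given by its name, has taken for a name from the list of things; names that differ only in an ending like _2 or _b are one class to them, and where a whole thing is asked for, a point or a joint stands for the part that bears it (a point fixed in the world has none). Each returns a list of dicts, best first, with "score" (0 to 1); they miss things now and then, are a little off and sometimes report something else, mostly with a low value. They report only what shows in the picture. A call takes as long as a camera call. They do not tell look-alikes from the thing itself.
- nets.find_in(camera, query): "extent" ([left, top, width, height] in pixels, round what is visible of it).
The state is a dict: "t": time; "qpos": joint angles; "joint_velocities": joint speeds; "joint_torque": joint torques, N m; "eef_pos": TCP position; "tool_rot": TCP orientation; "ft_force": force on the tool from outside, world axes, zero at the start; "ft_torque": the same for the moment, N m; "grip_width": finger opening in m; "finger_force": force on a finger pad.
Only numpy, scipy, OpenCV 4.12 (cv2) and the standard library are available. Lean on these libraries where they do the work, as an engineer would, in place of code of your own. Each camera call takes 0.05 s, during which the arm holds its last target. There are 200 camera calls.

### The job

Check the oil of the small mower engine: take the wiped dipstick from the clean metal tray, push it down the engine's dipstick tube until its collar stops on the tube's mouth, then draw it right out. Finish while still holding it by its yellow grip, level and still, marked face up for reading, with its tip over the round drip pan and about a hand's breadth above it, resting on nothing. Leave the oil bottle, the brass lamp and the spanner where they stand.

Things in the scene. Friction and masses are not known exactly. Their poses are not given: they have to be found in the camera images.
- engine: Small vertical-shaft petrol engine with a red round cowl and black starter cover, fixed on a low steel stand; origin at the centre of the stand's underside on the bench. Along its own x it spans -180 to +205 mm, along y -125 to +203 mm (the tube aside). The cowl is 230 mm across and its starter cover tops out at 264 mm, the highest point. The dipstick tube leaves it towards its own -y. Its place and heading vary from run to run
- tube_mouth (a point): centre of the open upper end of the rigid steel dipstick tube (its yellow lip), 215 mm above the bench and 215 mm from the engine's origin along its -y. The point's z axis points out along the tube: away from the engine and up, 45 degrees from vertical (x is level). Straight, 25 mm outside (lip 29 mm over 14 mm), 17 mm bore, open for 180 mm below the mouth
- dip_grip (a point): centre of the dipstick's yellow grip: a block 50 mm long, 26 mm wide, 26 mm high. Axes: x along the rod towards its tip, z out of the marked face of the gauge end (up as it lies), y across. The grip runs from 25 mm behind this point to 25 mm ahead. It lies flat in the clean tray with the rod level, this point 16 mm above the bench, the tip pointing away from the robot (within about 0.5 rad of straight ahead). Whole dipstick about 70 g, balancing near the grip's front end
- dip_seat (a point): centre of the seating face of the dipstick's black collar, 31 mm ahead of the grip's centre, axes as dip_grip. The collar is a disc 26 mm across and 6 mm thick just ahead of the grip. Ahead of this face come a 13 mm spigot, 12 mm long, that enters the tube, and then the 6 mm steel rod. Fully home, this face rests on the tube's mouth
- dip_tip (a point): end of the dipstick's rod, 120 mm ahead of the collar's seating face on the same axis, axes as dip_grip. The last 32 mm is a flat blade 8 mm wide and 4 mm thick with black hatching and two red lines on its marked (+z) face only
- clean_tray: shallow bare-metal tray, 250 mm long (its x) by 150 mm wide, rim 12 mm high, floor 3 mm thick, fixed to the bench; origin at the centre of its underside. The dipstick lies near its middle. It and the drip pan may change places
- drip_pan: round black drip pan, 180 mm across at its rim, 30 mm high, floor 3 mm, fixed to the bench; origin at the centre of its underside on the bench
- oil_bottle: upright grey oil bottle with a red cap, origin at the centre of its underside, 76 mm across and 190 mm high; leave alone
- brass_lamp: small brass pedestal lamp, origin at the centre of its underside, 76 mm across and 92 mm high; leave alone
- spanner: steel spanner 170 mm long lying on the bench beyond the trays; leave alone
There are look-alikes about, which are no part of the job. Of the things that look like the part that bears dip_grip, take the one that is farthest to the robot's left at the start.

How it is judged:
By the outcome, as a careful person would: the job done as asked, in the order asked, and still so for the second after the job is handed in, while the arm keeps its last pose, push and grip.
It also fails if it takes over 66 s, if anything falls off the work surface, if the arm or the gripper's body presses on something with over 40 N, if the wrist force passes 120 N, or if a joint passes its speed limit or range.

## Working session

There is one attempt and no reset: what is moved stays moved. The work goes in short steps, Python scripts to look and compute and a tool call to move; the robot and the scene stay as the last step left them, time stands still between calls to the robot, and variables do not carry over. Pictures are saved under pics/ and viewed, at most 10 in all, crops included, and the job is handed in when it is done.

Besides the shell and the picture viewer there is one more tool, called as name([rows], argument=value, ...), one row to a line, values as JSON. jog_arm: Moves the arm, as the interface text tells. Its arguments: {"type":"object","properties":{"deltas":{"type":"array"}},"required":["deltas"]}

```bash
ls; mkdir -p pics; python3 - <<'E'
from rig import readout, eyes, r, nets
import cv2,numpy as np
s=readout.state(); print({k:np.round(v,3).tolist() for k,v in s.items()})
ims=[]
for c in ["top","side"]:
    d=eyes.camera(c); cv2.imwrite(f"pics/{c}0.png",d["pixels"][:,:,::-1]); np.savez(f"{c}0.npz",**d)
    print(c,d["K"].round(1).tolist(),d["world_to_cam"].round(3).tolist())
    for q in ["dip_grip","engine","clean_tray","drip_pan","oil_bottle","brass_lamp","spanner"]:
        print(q,[(np.round(a["extent"]).tolist(),round(a["score"],2)) for a in nets.find_in(c,q)][:5])
E
```

```text
pics
{'t': 0.0, 'qpos': [-1.28, 0.6, -0.003, 1.6, 0.002, 0.943, -0.08], 'joint_velocities': [-0.0, 0.0, 0.001, 0.001, -0.0, 0.0, 0.001], 'joint_torque': [-0.001, -76.507, 1.498, -25.234, -0.052, 0.017, 0.0], 'eef_pos': [0.261, 0.676, 0.179], 'tool_rot': [-0.0, 0.183, 0.983, -0.001], 'ft_force': [0.375, -0.738, 0.352], 'ft_torque': [0.036, -0.012, -0.032], 'finger_force': 0.0, 'grip_width': 0.093}
top [[430.3, 0.0, 258.1], [0.0, 430.3, 192.4], [0.0, 0.0, 1.0]] [[-0.03, -0.999, -0.011, -0.1], [0.98, -0.031, 0.197, -0.527], [-0.197, -0.005, 0.98, -1.337], [0.0, 0.0, 0.0, 1.0]]
dip_grip [([389.0, 171.0, 22.0, 49.0], 0.7), ([244.0, 166.0, 14.0, 43.0], 0.53), ([304.0, 252.0, 24.0, 53.0], 0.49)]
engine [([41.0, 115.0, 141.0, 122.0], 0.81), ([319.0, 113.0, 10.0, 40.0], 0.21)]
clean_tray [([224.0, 150.0, 54.0, 80.0], 0.71)]
drip_pan [([224.0, 147.0, 55.0, 79.0], 0.7), ([290.0, 160.0, 55.0, 55.0], 0.67)]
oil_bottle [([238.0, 101.0, 22.0, 38.0], 0.81)]
brass_lamp [([198.0, 113.0, 28.0, 25.0], 0.77)]
spanner [([318.0, 110.0, 13.0, 43.0], 0.8)]
side [[352.5, 0.0, 251.2], [0.0, 352.5, 188.3], [0.0, 0.0, 1.0]] [[0.893, -0.45, 0.015, -0.504], [0.303, 0.624, 0.72, -0.181], [-0.333, -0.638, 0.694, -1.0], [0.0, 0.0, 0.0, 1.0]]
dip_grip [([159.0, 275.0, 57.0, 51.0], 0.91), ([314.0, 330.0, 53.0, 54.0], 0.58), ([241.0, 206.0, 18.0, 17.0], 0.52)]
engine [([161.0, 66.0, 105.0, 97.0], 0.83)]
clean_tray [([217.0, 183.0, 89.0, 59.0], 0.79)]
drip_pan [([262.0, 234.0, 64.0, 51.0], 0.87)]
oil_bottle [([304.0, 145.0, 32.0, 56.0], 0.76), ([239.0, 192.0, 49.0, 31.0], 0.24)]
brass_lamp [([286.0, 142.0, 22.0, 33.0], 0.85), ([211.0, 124.0, 9.0, 18.0], 0.52), ([163.0, 64.0, 105.0, 101.0], 0.31)]
spanner [([332.0, 231.0, 47.0, 29.0], 0.91)]
```

View pics/top0.png

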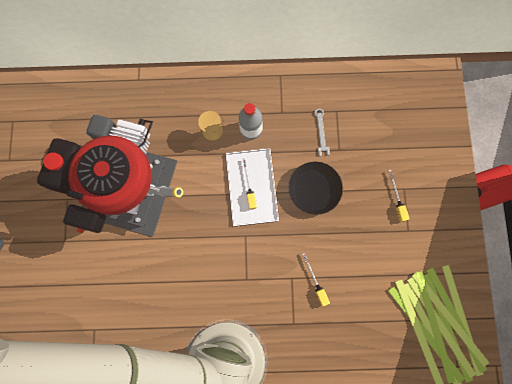

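View pics/side0.png

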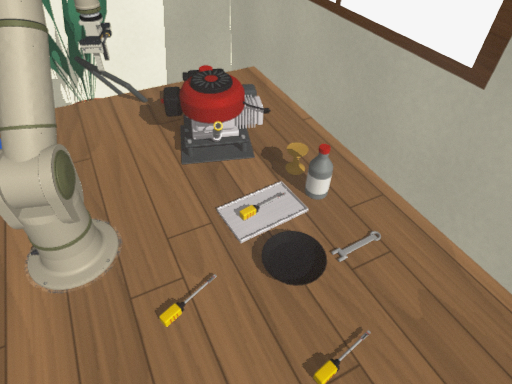

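The dipstick to take is the leftmost, the one in the tray at top (247,185). The pan is at (316,187), the tube's yellow lip at (178,192), and the bottle and lamp are beyond the tray. The side view agrees. Next I locate these in 3D.

```bash
cat > h.py <<'E'
import numpy as np,cv2
def cloud(d):
    K=d["K"];z=d["z_map"];v,u=np.mgrid[:z.shape[0],:z.shape[1]]
    c=np.stack([(u-K[0,2])/K[0,0]*z,-(v-K[1,2])/K[1,1]*z,-z,np.ones_like(z)],-1)
    P=(c@np.linalg.inv(d["world_to_cam"]).T)[...,:3]; P[z==0]=np.nan
    return P
def yellow(d):
    h=cv2.cvtColor(d["pixels"],cv2.COLOR_RGB2HSV)
    return cv2.inRange(h,(20,120,110),(35,255,255))>0
def blobs(m,P,n=6):
    k,l,s,c=cv2.connectedComponentsWithStats(m.astype(np.uint8))
    for i in range(1,k):
        if s[i,4]>=n:
            q=P[l==i]; q=q[~np.isnan(q[:,0])]
            print(s[i].tolist(),c[i].round(1),"med",np.median(q,0).round(4),"min",q.min(0).round(4),"max",q.max(0).round(4))
E
python3 - <<'E'
from h import *
for c in ["top","side"]:
    d=dict(np.load(f"{c}0.npz"));P=cloud(d);print(c);blobs(yellow(d),P)
    if c=="top":
        roi=np.zeros(P.shape[:2],bool);roi[150:235,220:280]=1
        m=roi&(P[...,2]>0.008)&(d["pixels"].min(-1)<110)
        g=yellow(d)&roi
        print("dark in tray",np.argwhere(m&~g)[:60].tolist())
        # pan
        roi[:]=0;roi[150:225,280:350]=1
        m=roi&(d["pixels"].max(-1)<70);blobs(m,P,100)
        for n,(x,y,w,h) in dict(bottle=(238,101,22,38),lamp=(198,110,28,28),tray=(224,148,56,82),eng=(41,115,141,122)).items():
            q=P[y:y+h,x:x+w].reshape(-1,3);q=q[q[:,2]>(.006 if n=="tray" else .03)];print(n,q.min(0).round(3),q.max(0).round(3),np.median(q,0).round(3))
        print(P[180:206:3,165:190:3,2].round(3))
E
```

```text
top
[173, 187, 10, 10, 34] [175.5 192. ] med [0.4981 0.1207 0.2151] min [ 0.4869  0.1015 -0.001 ] max [0.5613 0.153  0.2266]
[247, 193, 9, 16, 110] [251.2 200.4] med [ 0.5029 -0.0921  0.0277] min [ 0.4769 -0.1049  0.0026] max [ 0.5274 -0.0782  0.0341]
[396, 205, 13, 17, 147] [402.3 212.9] med [ 0.4469 -0.5826  0.0232] min [ 0.4209 -0.6016 -0.0102] max [ 0.4726 -0.5692  0.0324]
[433, 269, 3, 4, 6] [434.2 270.3] med [ 0.2595 -0.6736  0.0027] min [ 0.2546 -0.6773 -0.0009] max [ 0.2643 -0.6684  0.0088]
[416, 271, 13, 24, 99] [421.2 281.5] med [ 0.2248 -0.6261  0.0087] min [ 0.187  -0.6448 -0.0037] max [ 0.2594 -0.6106  0.0143]
[436, 274, 6, 10, 13] [438.2 278.4] med [ 0.2356 -0.6828  0.0036] min [ 0.2199 -0.6917 -0.0009] max [ 0.2483 -0.6766  0.009 ]
[441, 284, 9, 15, 18] [444.7 290.8] med [ 0.1961 -0.6982  0.0061] min [ 0.1726 -0.71   -0.0033] max [ 0.2163 -0.6887  0.0116]
[434, 286, 7, 14, 26] [436.3 292.2] med [ 0.1909 -0.6726  0.0046] min [ 0.1706 -0.6844 -0.006 ] max [ 0.211  -0.6613  0.0131]
[316, 289, 14, 17, 144] [322.6 297.1] med [ 0.1882 -0.3076  0.0244] min [ 0.1627 -0.3275 -0
[... 4864 characters left out ...]
5008 0.1103 0.2099] min [0.488  0.0987 0.1099] max [0.542  0.2662 0.2229]
[288, 143, 19, 15, 85] [298.  148.6] med [0.7615 0.0374 0.0898] min [0.7325 0.0011 0.0647] max [0.7877 0.0685 0.0939]
[297, 163, 7, 8, 16] [300.5 166.4] med [0.7744 0.0225 0.0114] min [0.7575 0.0069 0.0069] max [0.7876 0.0393 0.0347]
[240, 205, 17, 15, 157] [247.5 211.7] med [ 0.502  -0.0996  0.027 ] min [ 0.4785 -0.112   0.0007] max [ 0.5316 -0.0564  0.0325]
[159, 303, 23, 24, 300] [169.9 314.3] med [ 0.1873 -0.3134  0.0244] min [ 0.1613 -0.3296 -0.0029] max [ 0.2152 -0.2752  0.0304]
[313, 360, 25, 24, 342] [325.  372.3] med [ 0.4453 -0.5875  0.0256] min [ 4.219e-01 -6.027e-01  3.000e-04] max [ 0.4751 -0.5641  0.0299]
```

```bash
python3 - <<'E'
from h import *
np.set_printoptions(suppress=True)
M=np.array([.4985,.113,.215])
for c in ["top","side"]:
    d=dict(np.load(f"{c}0.npz"));P=cloud(d);q=P.reshape(-1,3)
    q=q[np.linalg.norm(q-(M+[0.02,.05,-.05]),axis=1)<.11]
    # within 35mm of axis for heading scan
    best=[]
    for a in np.radians(np.arange(45,116,2.5)):
        ax=np.array([np.cos(a),np.sin(a),-1])/2**.5
        n=np.array([-np.sin(a),np.cos(a),0]); 
        s=(q-M)@ax; dd=np.linalg.norm((q-M)-np.outer(s,ax),axis=1)
        k=(s>.01)&(s<.1)&(dd<.016); best.append((k.sum(),round(np.degrees(a),1)))
    print(c,sorted(best)[::-1][:5])
    if c=="top":
        # stand plate z~0.0x extents
        pl=P[(P[...,2]>.006)&(P[...,2]<.06)&(P[...,1]>.1)&(P[...,1]<.5)&(P[...,0]>.35)&(P[...,0]<.72)]
        print("plate z hist",np.histogram(pl[:,2],9))
        m=(d["pixels"].max(-1)<110)&(P[...,2]<.06)&(P[...,1]>.1)&(P[...,1]<.24)&(P[...,2]>.012)&(P[...,0]>.35)&(P[...,0]<.72)
        v=P[m]; r=cv2.minAreaRect(v[:,:2].astype(np.float32)); print(m.sum(),r,np.median(v[:,2]))
        # right edge per row
        for row in range(160,236,8):
            u=np.where(m[row])[0]
            if len(u): print(row,u.max(),P[row,u.max()].round(3))
        print("tip px",P[157:164,243:246].round(3).tolist())
E
```

```text
top [(np.int64(151), np.float64(72.5)), (np.int64(149), np.float64(70.0)), (np.int64(147), np.float64(75.0)), (np.int64(142), np.float64(67.5)), (np.int64(136), np.float64(77.5))]
plate z hist (array([548,  20,   3,   3,   0,   0,   0,   1,  85]), array([0.00600054, 0.01199927, 0.01799799, 0.02399672, 0.02999545,
       0.03599417, 0.0419929 , 0.04799163, 0.05399035, 0.05998908]))
45 ((0.5627809166908264, 0.20735985040664673), (0.05279313027858734, 0.18197400867938995), 87.64375305175781) 0.05812458623702077
160 168 [0.653 0.185 0.013]
168 164 [0.624 0.198 0.016]
176 153 [0.587 0.224 0.058]
tip px [[[0.658, -0.068, 0.002], [0.658, -0.071, 0.001], [0.658, -0.075, 0.002]], [[0.65, -0.069, 0.02], [0.65, -0.072, 0.019], [0.655, -0.075, -0.001]], [[0.647, -0.068, 0.017], [0.646, -0.072, 0.02], [0.647, -0.075, 0.016]], [[0.644, -0.068, 0.015], [0.642, -0.072, 0.022], [0.644, -0.075, 0.013]], [[0.644, -0.068, 0.003], [0.641, -0.071, 0.014], [0.639, -0.075, 0.018]], [[0.64, -0.068, 0.002], [0.637, -0.071, 0.014], [0.636, -0.075, 0.016]], [[0.637, -0.067, 0.002], [0.631, -0.072, 0.023], [0.632, -0.075, 0.019]]]
side [(np.int64(60), np.float64(70.0)), (np.int64(58), np.float64(67.5)), (np.int64(54), np.float64(72.5)), (np.int64(51), np.float64(65.0)), (np.int64(48), np.float64(75.0))]
```

jog_arm([
  {"z": -5,"turn": 0.18},
  {"x": 5,"y": -1,"turn": 0.18},
  {"x": 5,"y": -2,"turn": 0.18},
  {"turn": 0.18},
  {"turn": 0.18},
  {"turn": 0.18},
  {"turn": 0.18},
  {"turn": 0.18},
])

```text
schema error: expected keys hand, x, y, z, turn
```

jog_arm([
  {"hand": 6,"x": 0,"y": 0,"z": -5,"turn": 0},
  {"hand": 6,"x": 0,"y": 0,"z": -6,"turn": 0},
  {"hand": 6,"x": 0,"y": 0,"z": -5,"turn": 0},
  {"hand": 6,"x": -3.6,"y": -4.5,"z": 0,"turn": 0},
  {"hand": 6,"x": -3.6,"y": -4.5,"z": 0,"turn": 0},
  {"hand": 6,"x": -3.6,"y": -4.5,"z": 0,"turn": 0},
  {"hand": 6,"x": -3.6,"y": -4.5,"z": 0,"turn": 0},
  {"hand": 6,"x": -3.6,"y": -4.5,"z": 0,"turn": 0},
  {"hand": 6,"x": -3.6,"y": -4.5,"z": 0,"turn": 0},
  {"hand": 6,"x": -3.6,"y": -4.5,"z": 0,"turn": 0},
])

```text
t: 2.05
eef_pos: [0.3829, 0.2901, 0.3403]
tool_rot: [0.0, 0.183, 0.983, 0.0]
ft_force: [0.6, 0.1, 0.7]
grip_width: 0.0601
finger_force: 0.0
```

jog_arm([
  {"hand": 6,"x": -3.6,"y": -4.5,"z": 0,"turn": 0},
  {"hand": 6,"x": -3.6,"y": -4.5,"z": 0,"turn": 0},
  {"hand": 6,"x": -3.6,"y": -4.5,"z": 0,"turn": 0},
  {"hand": 6,"x": -3.6,"y": -4.5,"z": 0,"turn": 0},
  {"hand": 6,"x": -3.6,"y": -4.5,"z": 0,"turn": 0},
  {"hand": 6,"x": -3.6,"y": -4.5,"z": 0,"turn": 0},
  {"hand": 6,"x": -3.6,"y": -4.5,"z": 0,"turn": 0},
  {"hand": 6,"x": 0,"y": 0,"z": 0,"turn": 0.18},
  {"hand": 6,"x": 0,"y": 0,"z": 0,"turn": 0.18},
  {"hand": 6,"x": 0,"y": 0,"z": 0,"turn": 0.18},
])

```text
t: 3.3
eef_pos: [0.5044, -0.0928, 0.3401]
tool_rot: [0.0, 0.441, 0.897, 0.0]
ft_force: [-0.3, 0.1, 0.8]
grip_width: 0.06
finger_force: 0.0
```

jog_arm([
  {"hand": 6,"x": 0,"y": 0,"z": 0,"turn": 0.18},
  {"hand": 6,"x": 0,"y": 0,"z": 0,"turn": 0.18},
  {"hand": 6,"x": 0,"y": 0,"z": 0,"turn": 0.18},
  {"hand": 6,"x": 0,"y": 0,"z": 0,"turn": 0.18},
  {"hand": 6,"x": 0,"y": 0,"z": 0,"turn": 0.18},
  {"hand": 6,"x": 0,"y": 0,"z": 0,"turn": 0.18},
  {"hand": 6,"x": 0,"y": 0,"z": 0,"turn": 0.18},
  {"hand": 6,"x": 0,"y": 0,"z": 0,"turn": 0.18},
  {"hand": 6,"x": 0,"y": 0,"z": 0,"turn": 0.18},
  {"hand": 6,"x": 0,"y": 0,"z": 0,"turn": 0.18},
])

```text
t: 4.55
eef_pos: [0.5044, -0.0925, 0.3402]
tool_rot: [-0.0, 0.977, 0.212, 0.0]
ft_force: [0.8, -0.7, -0.5]
grip_width: 0.06
finger_force: 0.0
```

```bash
cat >> h.py <<'E'
def axis2(uv_xy):
    m=uv_xy.mean(0); w,v=np.linalg.eigh(np.cov((uv_xy-m).T)); return m,v[:,1],np.sqrt(w)
E
python3 - <<'E'
from rig import readout, eyes, r, nets
from h import *
d=eyes.camera("wrist");cv2.imwrite("pics/w1.png",d["pixels"][:,:,::-1]);P=cloud(d);y=yellow(d);blobs(y,P,60)
print(nets.find_in("wrist","dip_grip")[:3])
q=P[(P[...,2]>.022)&(P[...,2]<.034)&y]
print(cv2.minAreaRect(q[:,:2].astype(np.float32)),len(q))
q=P[(P[...,2]>.012)&(P[...,2]<.024)&(P[...,0]>.535)&(P[...,0]<.66)&(abs(P[...,1]+.08)<.025)]
m,v,w=axis2(q[:,:2]);print("rod",m,np.degrees(np.arctan2(v[1],v[0])),w,q.max(0),q.min(0))
E
```

```text
[67, 97, 32, 30, 383] [ 80.9 108.8] med [0.5066 0.1154 0.2157] min [ 0.4341  0.0994 -0.002 ] max [0.516  0.2487 0.2243]
[75, 111, 17, 10, 63] [ 83.6 116.9] med [0.4943 0.1124 0.2073] min [0.4921 0.1062 0.2001] max [0.5031 0.1195 0.2169]
[247, 150, 19, 30, 387] [256.  164.6] med [ 0.5043 -0.0927  0.028 ] min [ 0.4783 -0.1077  0.0174] max [ 0.5291 -0.0781  0.0306]
[121, 260, 26, 60, 652] [130.9 290. ] med [ 0.52   -0.0523  0.4808] min [ 0.5109 -0.0564  0.4692] max [ 0.5251 -0.0493  0.485 ]
[366, 260, 26, 60, 664] [381.6 289.7] med [ 0.5455 -0.1084  0.4806] min [ 0.5359 -0.1134  0.4692] max [ 0.5502 -0.1056  0.4848]
[147, 330, 365, 28, 6898] [341.1 346.6] med [ 0.5338 -0.1018  0.4913] min [ 0.1934 -0.3135 -0.002 ] max [ 0.5501 -0.063   0.4958]
[{'extent': [480.3, 218.8, 22.8, 34.2], 'score': 0.65}, {'extent': [244.3, 76.8, 41.0, 100.4], 'score': 0.56}, {'extent': [281.7, 321.1, 11.3, 15.5], 'score': 0.52}]
((0.3626466393470764, -0.18842189013957977), (0.39286038279533386, 0.03805604949593544), 34.10957717895508) 427
rod [ 0.59411169 -0.07916233] -170.71264971736863 [0.00246924 0.03764121] [ 0.65326939 -0.06656793  0.02396831] [ 0.5350347  -0.09957766  0.01210116]
```

View pics/w1.png

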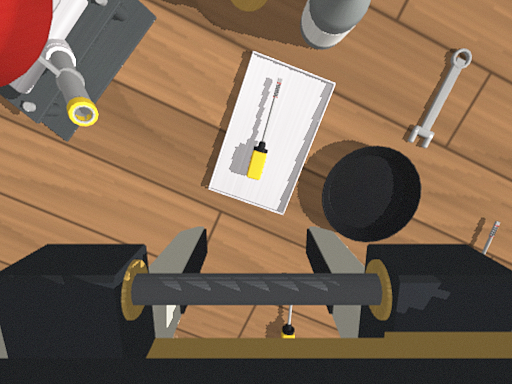

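The wrist view shows the dipstick with its grip at (258,160) and tip at (279,80), heading 9.3°. The tube mouth is at (83,112). Turning, then going down.

jog_arm([
  {"hand": 6,"x": 0,"y": 0,"z": 6,"turn": 0.13},
  {"hand": 6,"x": 0,"y": 0,"z": 6,"turn": 0.13},
  {"hand": 6,"x": 0,"y": 0.1,"z": 6,"turn": 0},
  {"hand": 6,"x": 0,"y": 0,"z": 6,"turn": 0},
  {"hand": 6,"x": 0,"y": 0,"z": 5,"turn": 0},
  {"hand": 6,"x": 0,"y": 0,"z": 3,"turn": 0},
  {"hand": 6,"x": 0,"y": 0,"z": 1.4,"turn": 0},
  {"hand": 6,"x": 0,"y": 0,"z": 0,"turn": 0},
])

```text
t: 5.65
eef_pos: [0.5042, -0.0936, 0.0053]
tool_rot: [-0.0, 0.996, 0.088, -0.001]
ft_force: [-0.6, -0.3, 0.8]
grip_width: 0.0602
finger_force: 0.0
```

jog_arm([
  {"hand": 2,"x": 0,"y": 0,"z": 0,"turn": 0},
  {"hand": 2,"x": 0,"y": 0,"z": 0,"turn": 0},
  {"hand": 2,"x": 0,"y": 0,"z": 0,"turn": 0},
  {"hand": 2,"x": 0,"y": 0,"z": 0,"turn": 0},
  {"hand": 2,"x": 0,"y": 0,"z": 0,"turn": 0},
  {"hand": 2,"x": 0,"y": 0,"z": -3,"turn": 0},
  {"hand": 2,"x": 0,"y": 0,"z": -5,"turn": 0},
  {"hand": 2,"x": 0,"y": 0,"z": -5,"turn": 0},
  {"hand": 2,"x": 0,"y": 0,"z": 0,"turn": 0},
])

```text
t: 6.78
eef_pos: [0.5064, -0.0938, 0.1389]
tool_rot: [0.0, 0.996, 0.087, 0.003]
ft_force: [-0.3, -0.1, -0.3]
grip_width: 0.0199
finger_force: 0.0
```

```bash
python3 - <<'E'
from rig import readout, eyes, r, nets
from h import *
s=readout.state();print(s["t"],s["eef_pos"],s["tool_rot"],s["grip_width"],s["finger_force"],s["qpos"])
a=eyes.camera("side");b=eyes.camera("wrist");np.savez("w2.npz",**b);np.savez("s2.npz",**a)
cv2.imwrite("pics/c2.png",np.vstack([a["pixels"][100:300,60:460],b["pixels"][0:340:1,56:456]])[:,:,::-1])
E
```

```text
6.775 [ 0.50638926 -0.0938283   0.13890662] [2.68868346e-04 9.96202133e-01 8.70302419e-02 2.64116967e-03] 0.01990837379347634 0.0 [-0.44732088  0.50262741  0.75574782  2.15215237 -0.55445273  0.68115284
 -0.7069703 ]
```

View pics/c2.png

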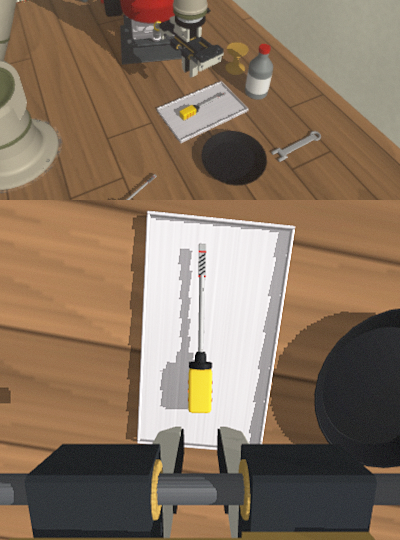

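The dipstick is still in the tray, with its grip at (200,390) in the crop: the fingers closed to 2 cm on nothing. I re-measure.

```bash
cat >> h.py <<'E'
def dip(d,x0=.40,x1=.70):
    P=cloud(d);y=yellow(d)
    m=(P[...,2]>.024)&(P[...,2]<.036)&y&(abs(P[...,0]-.5)<.08)&(abs(P[...,1]+.093)<.06)
    q=P[m];mm,v,w=axis2(q[:,:2]);print("grip mid",(q.max(0)+q.min(0))/2,"mean",q.mean(0),np.degrees(np.arctan(v[1]/v[0])),len(q),q.min(0),q.max(0))
    q=P[(P[...,2]>.011)&(P[...,2]<.024)&(P[...,0]>mm[0]+.035)&(P[...,0]<.66)&(abs(P[...,1]+.08)<.025)]
    mm,v,w=axis2(q[:,:2]);print("rod",mm,np.degrees(np.arctan(v[1]/v[0])),w,q.max(0))
E
python3 - <<'E'
from h import *
np.set_printoptions(precision=4,suppress=True)
d=dict(np.load("w2.npz"));dip(d)
# project TCP and grasp into wrist image
from rig import readout
s=readout.state()
for p in [s["eef_pos"],s["eef_pos"]+[0,0,.019]]:
    c=d["world_to_cam"]@np.r_[p,1];print(c,d["K"]@np.array([c[0],-c[1],-c[2]])/-c[2])
E
```

```text
grip mid [ 0.5039 -0.0931  0.0275] mean [ 0.5047 -0.0932  0.0281] 8.872755810887504 976 [ 0.4785 -0.1084  0.0245] [ 0.5294 -0.0779  0.0306]
rod [ 0.5992 -0.0783] 9.069553220950613 [0.0021 0.0352] [ 0.6525 -0.0665  0.0229]
[-0.0006 -0.0171 -0.2163  1.    ] [255.3563 222.2187   1.    ]
[-0.0006 -0.0218 -0.1979  1.    ] [255.2885 231.3161   1.    ]
```

jog_arm([
  {"hand": 5,"x": 0,"y": 0,"z": 0,"turn": 0},
  {"hand": 5,"x": 0,"y": 0,"z": 0,"turn": 0},
])

```text
t: 7.12
eef_pos: [0.504, -0.0936, 0.1351]
tool_rot: [-0.0, 0.996, 0.087, -0.001]
ft_force: [-0.4, 0.2, -0.9]
grip_width: 0.0358
finger_force: 0.0
```

jog_arm([
  {"hand": 4.5,"x": 0,"y": 0,"z": 5,"turn": 0},
  {"hand": 4.5,"x": 0,"y": 0,"z": 5,"turn": 0},
  {"hand": 4.5,"x": 0,"y": 0,"z": 2,"turn": 0},
  {"hand": 4.5,"x": 0,"y": 0,"z": 1,"turn": 0},
  {"hand": 4.5,"x": 0,"y": 0,"z": 0,"turn": 0},
  {"hand": 1,"x": 0,"y": 0,"z": 0,"turn": 0},
  {"hand": 1,"x": 0,"y": 0,"z": 0,"turn": 0},
  {"hand": 1,"x": 0,"y": 0,"z": 0,"turn": 0},
  {"hand": 1,"x": 0,"y": 0,"z": 0,"turn": 0},
  {"hand": 1,"x": 0,"y": 0,"z": 0,"turn": 0},
])

```text
t: 8.38
eef_pos: [0.5048, -0.0935, 0.0062]
tool_rot: [0.0, 0.996, 0.087, 0.0]
ft_force: [0.1, -0.3, 0.4]
grip_width: 0.0099
finger_force: 0.0
```

jog_arm([
  {"hand": 1,"x": 0,"y": 0,"z": 0,"turn": 0},
  {"hand": 1,"x": 0,"y": 0,"z": 0,"turn": 0},
  {"hand": 1,"x": 0,"y": 0,"z": 0,"turn": 0},
])

```text
t: 8.75
eef_pos: [0.5046, -0.0936, 0.006]
tool_rot: [0.0, 0.996, 0.087, -0.0]
ft_force: [-0.5, -0.3, -0.8]
grip_width: 0.0098
finger_force: 0.0
```

```bash
python3 - <<'E'
from rig import readout, eyes, r, nets
from h import *
a=eyes.camera("wrist");b=eyes.camera("side");np.savez("w3.npz",**a)
cv2.imwrite("pics/c3.png",np.vstack([cv2.resize(b["pixels"][160:250,180:340],(512,288)),a["pixels"][:300]])[:,:,::-1])
E
```

```text
(no output)
```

View pics/c3.png

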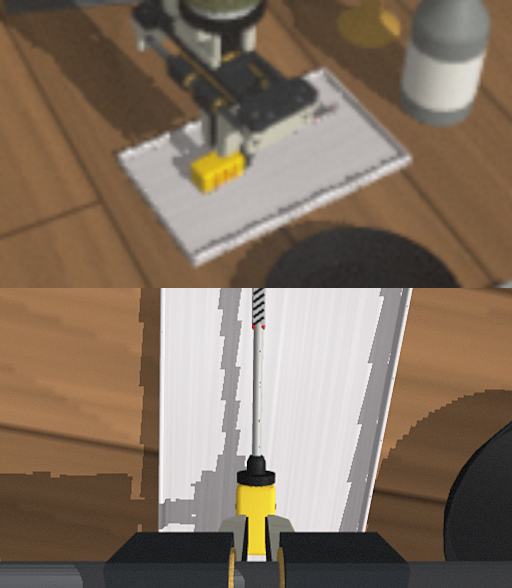

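```bash
python3 - <<'E'
from h import *
np.set_printoptions(precision=3,suppress=True,linewidth=220)
d=dict(np.load("w3.npz"));P=cloud(d);print(d["K"][0,0])
T=np.array([.5046,-.0936,.006]);h=np.radians(9.98);X=np.array([np.cos(h),np.sin(h),0]);Y=np.array([np.sin(h),-np.cos(h),0])
for row in (200,215,230,240,250,262):
    print(row,[(u,round(float((P[row,u]-T)@X*1e3)),round(float((P[row,u]-T)@Y*1e3)),round(float(P[row,u,2]*1e3)),d["pixels"][row,u].tolist()) for u in range(215,300,6)])
c=d["world_to_cam"]@np.r_[T,1];print(d["K"]@np.array([c[0],-c[1],-c[2]])/-c[2])
E
```

```text
293.9037682261568
200 [(215, 15, -30, 2, [147, 142, 143]), (221, 16, -26, 2, [150, 147, 148]), (227, 16, -21, 3, [141, 139, 139]), (233, 15, -17, 1, [149, 145, 144]), (239, 22, -11, 27, [181, 151, 41]), (245, 22, -7, 28, [228, 194, 49]), (251, 22, -3, 28, [234, 201, 54]), (257, 22, 1, 28, [235, 202, 50]), (263, 22, 5, 28, [231, 196, 48]), (269, 22, 8, 27, [230, 199, 48]), (275, 20, 13, 19, [232, 222, 181]), (281, 16, 18, 3, [228, 225, 224]), (287, 16, 23, 2, [223, 220, 220]), (293, 15, 27, 2, [224, 220, 220]), (299, 15, 32, 1, [228, 224, 224])]
215 [(215, 4, -30, 3, [146, 143, 144]), (221, 5, -26, 4, [152, 147, 148]), (227, 4, -21, 2, [144, 141, 141]), (233, 4, -17, 3, [146, 144, 146]), (239, 12, -11, 27, [191, 156, 40]), (245, 12, -7, 28, [235, 205, 58]), (251, 12, -3, 29, [236, 208, 56]), (257, 12, 1, 28, [236, 208, 52]), (263, 12, 5, 29, [239, 212, 55]), (269, 12, 9, 28, [242, 217, 59]), (275, 11, 13, 24, [225, 188, 131]), (281, 4, 19, 3, [227, 225, 225]), (287, 4, 23, 3, [225, 220, 220]), (293, 4, 27, 3, [226, 222, 223]), (299, 4, 32, 3, [223, 220, 220])]
230 [(215, -8, -31, 3, [
[... 1410 characters left out ...]
, 78, [118, 115, 106]), (281, 37, 7, 138, [23, 25, 28]), (287, 37, 8, 139, [31, 32, 31]), (293, 37, 10, 138, [30, 35, 37]), (299, 37, 12, 138, [25, 27, 27])]
262 [(215, 37, -10, 145, [25, 30, 28]), (221, 37, -8, 145, [30, 31, 36]), (227, 37, -7, 145, [29, 35, 35]), (233, 36, -6, 142, [106, 85, 45]), (239, 11, -7, 93, [124, 120, 112]), (245, 9, -5, 89, [21, 23, 28]), (251, -21, -3, 28, [239, 212, 55]), (257, -20, 1, 29, [240, 217, 58]), (263, -21, 5, 28, [245, 222, 59]), (269, 9, 6, 89, [20, 17, 23]), (275, 11, 8, 92, [120, 118, 110]), (281, 36, 6, 143, [111, 90, 48]), (287, 37, 8, 145, [28, 32, 31]), (293, 37, 9, 145, [30, 33, 36]), (299, 37, 11, 145, [24, 26, 29])]
[255.883 221.855   1.   ]
```

jog_arm([
  {"hand": 1,"x": 0,"y": 0,"z": -1,"turn": 0},
  {"hand": 1,"x": 0,"y": 0,"z": -2,"turn": 0},
  {"hand": 1,"x": 0,"y": 0,"z": -3,"turn": 0},
  {"hand": 1,"x": 0,"y": 0,"z": -3,"turn": 0},
  {"hand": 1,"x": 0,"y": 0,"z": 0,"turn": 0},
])

```text
t: 9.48
eef_pos: [0.5057, -0.0937, 0.0981]
tool_rot: [0.0, 0.996, 0.087, 0.002]
ft_force: [-0.5, -0.1, 0.1]
grip_width: 0.0097
finger_force: 0.0
```

```bash
python3 - <<'E'
from rig import readout, eyes, r, nets
from h import *
np.set_printoptions(precision=4,suppress=True)
s=readout.state();print(s["eef_pos"],s["grip_width"],s["finger_force"])
a=eyes.camera("wrist");np.savez("w4.npz",**a)
P=cloud(a);blobs(yellow(a),P,100)
E
```

```text
[ 0.5057 -0.0937  0.0981] 0.009707651441872484 0.0
[242, 175, 27, 50, 1277] [255.  199.2] med [ 0.505  -0.093   0.0282] min [ 0.4712 -0.1085 -0.    ] max [ 0.5294 -0.0772  0.0307]
[228, 260, 8, 61, 283] [231.2 291. ] med [ 0.5352 -0.0825  0.2404] min [ 0.5251 -0.0844  0.2317] max [ 0.5398 -0.0813  0.2431]
[277, 260, 8, 60, 253] [281.  290.1] med [ 0.5371 -0.0944  0.2399] min [ 0.5279 -0.0961  0.2283] max [ 0.5419 -0.0933  0.2427]
[25, 333, 396, 25, 6844] [237.6 346.7] med [ 0.5279 -0.088   0.2494] min [ 0.519  -0.1233  0.2437] max [ 0.5349 -0.0427  0.2533]
```

```bash
python3 - <<'E'
from h import *
np.set_printoptions(precision=3,suppress=True,linewidth=220)
for f,T,h in (("w3.npz",[.5046,-.0936,.006],9.98),("w4.npz",[.5057,-.0937,.0981],9.98)):
    d=dict(np.load(f));P=cloud(d);h=np.radians(h);X=np.array([np.cos(h),np.sin(h),0]);Y=np.array([np.sin(h),-np.cos(h),0])
    Q=P-np.array(T); q=np.stack([Q@X,Q@Y,Q[...,2]],-1)*1e3
    m=(abs(q[...,1])<40)&(q[...,2]>-30)&(q[...,2]<80)&(abs(q[...,0])<30)&(d["pixels"].max(-1)-d["pixels"].min(-1).astype(int)<25)&(P[...,2]>.032)
    v=q[m]; print(f,len(v),np.percentile(v[:,2],[0,1,5,50]),v[np.argsort(v[:,2])[:6]])
    print(d["world_to_cam"])
E
```

```text
w3.npz 1278 [38.963 40.962 43.236 59.989] [[ 8.809  6.068 38.963]
 [10.395 -6.989 39.841]
 [10.544 13.092 40.287]
 [10.56   8.96  40.324]
 [ 9.32  -5.799 40.329]
 [10.58  -7.556 40.353]]
[[ 0.173 -0.985  0.    -0.18 ]
 [ 0.954  0.167 -0.249 -0.481]
 [ 0.245  0.043  0.969 -0.34 ]
 [ 0.     0.     0.     1.   ]]
w4.npz 1342 [37.293 38.799 41.86  59.38 ] [[ 9.986 -8.944 37.293]
 [10.1    7.852 37.644]
 [ 8.841  6.064 37.665]
 [10.177  7.244 37.861]
 [ 8.994  5.45  38.088]
 [ 9.02   6.644 38.163]]
[[ 0.173 -0.985  0.001 -0.18 ]
 [ 0.955  0.168 -0.245 -0.46 ]
 [ 0.241  0.043  0.969 -0.428]
 [ 0.     0.     0.     1.   ]]
```

The visible fingertips end about 38 mm above the reported TCP, and the fingers did close just over the grip. So I go lower, opening first and feeling for contact.

jog_arm([
  {"hand": 4.5,"x": 0,"y": 0,"z": 0,"turn": 0},
  {"hand": 4.5,"x": 0,"y": 0,"z": 0,"turn": 0},
  {"hand": 4.5,"x": 0,"y": 0,"z": 0,"turn": 0},
  {"hand": 4.5,"x": 0,"y": 0,"z": 3,"turn": 0},
  {"hand": 4.5,"x": 0,"y": 0,"z": 5,"turn": 0},
  {"hand": 4.5,"x": 0,"y": 0,"z": 2,"turn": 0},
  {"hand": 4.5,"x": 0,"y": 0,"z": 0.7,"turn": 0},
  {"hand": 4.5,"x": 0,"y": 0,"z": 0.7,"turn": 0},
  {"hand": 4.5,"x": 0,"y": 0,"z": 0.5,"turn": 0},
])

```text
t: 10.65
eef_pos: [0.5051, -0.0936, -0.0227]
tool_rot: [0.0, 0.996, 0.087, 0.0]
ft_force: [0.6, 1.0, 0.1]
grip_width: 0.0445
finger_force: 0.0
```

jog_arm([
  {"hand": 4.5,"x": 0,"y": 0,"z": 0.5,"turn": 0},
  {"hand": 4.5,"x": 0,"y": 0,"z": 0,"turn": 0},
])

```text
t: 10.9
eef_pos: [0.5047, -0.0935, -0.028]
tool_rot: [-0.0, 0.996, 0.087, 0.0]
ft_force: [-0.7, 0.2, -0.1]
grip_width: 0.0452
finger_force: 0.0
```

jog_arm([
  {"hand": 1,"x": 0,"y": 0,"z": 0.2,"turn": 0},
  {"hand": 1,"x": 0,"y": 0,"z": 0,"turn": 0},
  {"hand": 1,"x": 0,"y": 0,"z": 0,"turn": 0},
  {"hand": 1,"x": 0,"y": 0,"z": 0,"turn": 0},
  {"hand": 1,"x": 0,"y": 0,"z": 0,"turn": 0},
  {"hand": 1,"x": 0,"y": 0,"z": 0,"turn": 0},
])

```text
t: 11.65
eef_pos: [0.5047, -0.0935, -0.0299]
tool_rot: [-0.0, 0.996, 0.087, 0.0]
ft_force: [-1.0, 0.1, 0.7]
grip_width: 0.0255
finger_force: 30.0
```

Gripped at 25.5 mm, 30 N. Lifting, moving in front of the tube and turning towards it.

jog_arm([
  {"hand": 1,"x": 0,"y": 0,"z": -1,"turn": 0},
  {"hand": 1,"x": 0,"y": 0,"z": -3,"turn": 0},
  {"hand": 1,"x": 0,"y": 0,"z": -5,"turn": 0},
  {"hand": 1,"x": 0,"y": 0,"z": -5,"turn": 0},
  {"hand": 1,"x": 0,"y": 0,"z": -5,"turn": 0},
  {"hand": 1,"x": 0,"y": 0,"z": -3,"turn": 0},
  {"hand": 1,"x": -3,"y": -1.8,"z": 0,"turn": 0},
  {"hand": 1,"x": -2.8,"y": -1.8,"z": 0,"turn": 0},
  {"hand": 1,"x": 0,"y": 0,"z": 0,"turn": -0.12},
  {"hand": 1,"x": 0,"y": 0,"z": 0,"turn": -0.15},
])

```text
t: 12.9
eef_pos: [0.4406, -0.0677, 0.1906]
tool_rot: [-0.0, 0.975, 0.222, 0.0]
ft_force: [0.2, -0.8, -0.3]
grip_width: 0.0257
finger_force: 30.0
```

jog_arm([
  {"hand": 1,"x": 0,"y": 0,"z": 0,"turn": -0.15},
  {"hand": 1,"x": 0,"y": 0,"z": 0,"turn": -0.15},
  {"hand": 1,"x": 0,"y": 0,"z": 0,"turn": -0.15},
  {"hand": 1,"x": 0,"y": 0,"z": 0,"turn": -0.15},
  {"hand": 1,"x": 0,"y": 0,"z": 0,"turn": -0.12},
  {"hand": 1,"x": 0,"y": 0,"z": 0,"turn": -0.1},
  {"hand": 1,"x": 0,"y": 0,"z": 0,"turn": 0},
])

```text
t: 13.78
eef_pos: [0.4408, -0.0684, 0.1904]
tool_rot: [-0.0, 0.807, 0.59, 0.0]
ft_force: [0.2, -0.9, -0.9]
grip_width: 0.0254
finger_force: 30.0
```

```bash
cat >> h.py <<'E'
def frame(s):
    w,x,y,z=s["tool_rot"];X=np.array([1-2*(y*y+z*z),2*(x*y+w*z),0]);X/=np.linalg.norm(X);return X,np.array([X[1],-X[0],0])
def tf(P,s): # to tool heading frame, mm: ahead, right(tool y), up rel. to reported TCP
    X,Y=frame(s);Q=P-s["eef_pos"];return np.stack([Q@X,Q@Y,Q[...,2]],-1)*1e3
E
python3 - <<'E'
from rig import readout, eyes, r, nets
from h import *
np.set_printoptions(precision=4,suppress=True)
a=eyes.camera("wrist");b=eyes.camera("side");t=eyes.camera("top");s=readout.state();np.savez("w5.npz",**a)
print(s["eef_pos"],s["tool_rot"],s["grip_width"],s["finger_force"],np.degrees(np.arctan2(*frame(s)[0][1::-1])),s["qpos"])
cv2.imwrite("pics/c5.png",np.hstack([a["pixels"],cv2.resize(b["pixels"][85:245,140:300],(288,288)).repeat(1,0) if 0 else cv2.copyMakeBorder(cv2.resize(b["pixels"][85:245,140:300],(288,288)),0,96,0,0,cv2.BORDER_CONSTANT)])[:,:,::-1])
for d in (a,b,t):
    P=cloud(d);y=yellow(d);m=y&(np.linalg.norm(P-np.array([.4985,.113,.215]),axis=-1)<.03)
    q=P[m];print("lip",len(q),q.mean(0),(q.min(0)+q.max(0))/2,q.min(0),q.max(0))
P=cloud(a);q=tf(P,s);m=(q[...,0]>40)&(q[...,0]<165)&(abs(q[...,1])<14)&(q[...,2]>20)&(P[...,2]>.17)
for x in range(30,170,10):
    k=m&(abs(q[...,0]-x)<5); 
    if k.sum()>2: print(x,np.median(q[k],0),q[k].max(0)[2],k.sum())
E
```

```text
[ 0.4411 -0.0682  0.1902] [-0.      0.8076  0.5898 -0.    ] 0.02586302069363487 29.997278451919556 72.28324701704136 [-0.4367  0.2857  0.5941  2.2257 -0.2496  0.6926  0.0229]<stdin>:9: RuntimeWarning: Mean of empty slice.
  ret = um.true_divide(
Traceback (most recent call last):
ValueError: zero-size array to reduction operation minimum which has no identity
```

View pics/c5.png

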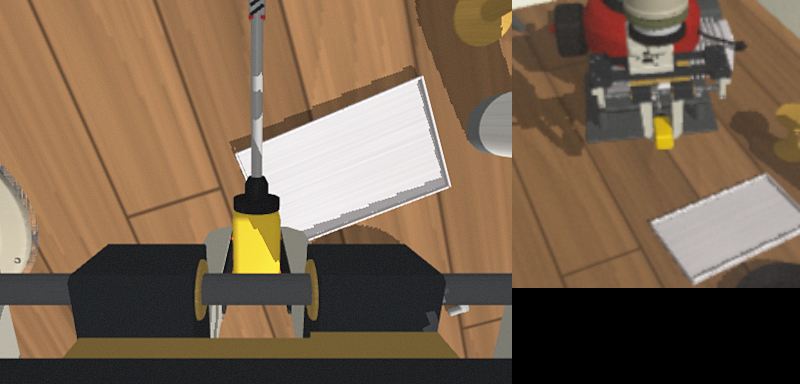

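The dipstick is held level and straight along the tool axis, with the rod at column 257. The mouth is above the wrist camera's view, so I raise the arm to see it.

jog_arm([
  {"hand": 1,"x": 0,"y": 0,"z": -4.5,"turn": 0},
  {"hand": 1,"x": 0,"y": 0,"z": -4.5,"turn": 0},
  {"hand": 1,"x": 0,"y": 0,"z": 0,"turn": 0},
])

```text
t: 14.3
eef_pos: [0.4429, -0.0683, 0.2825]
tool_rot: [0.001, 0.807, 0.59, 0.002]
ft_force: [0.5, 0.5, -0.4]
grip_width: 0.0253
finger_force: 30.0
```

```bash
python3 - <<'E'
from rig import readout, eyes, r, nets
from h import *
np.set_printoptions(precision=4,suppress=True)
a=eyes.camera("wrist");b=eyes.camera("side");t=eyes.camera("top");s=readout.state();np.savez("w6.npz",**a)
cv2.imwrite("pics/w6.png",a["pixels"][:260,:,::-1])
print(s["eef_pos"])
for d in (a,b,t):
    P=cloud(d);y=yellow(d);m=y&(np.linalg.norm(P-np.array([.4985,.113,.215]),axis=-1)<.03)
    q=P[m]
    if len(q)>5: print("lip",len(q),q.mean(0),(q.min(0)+q.max(0))/2,q.min(0),q.max(0),"tool",tf((q.min(0)+q.max(0))/2,s))
P=cloud(a);q=tf(P,s);print(s["finger_force"])
for x in range(30,140,10):
    k=(abs(q[...,0]-x)<5)&(abs(q[...,1])<14)&(q[...,2]>20)&(q[...,2]<75)
    if k.sum()>2: print(x,np.median(q[k],0),q[k].max(0)[2],k.sum())
# tube direction
M=np.array([.4985,.113,.215]);v=P[(np.linalg.norm(P-M-[.012,.04,-.045],axis=-1)<.03)];w,e=np.linalg.eigh(np.cov(v.T));print(len(v),v.mean(0),e[:,2],np.sqrt(w))
E
```

```text
[ 0.4406 -0.0678  0.2792]
lip 36 [0.4987 0.1179 0.2154] [0.5009 0.1148 0.2124] [0.4869 0.1011 0.1999] [0.5149 0.1286 0.225 ] tool [192.2781   2.1937 -66.8229]
29.997289180755615
30 [29.2624  2.6576 55.717 ] 62.76888597890839 806
40 [39.027   3.7208 52.654 ] 56.42028928361575 350
50 [50.1688  3.7468 51.0445] 52.87658988310962 218
60 [59.9614  3.7457 51.2233] 53.28762314258173 227
70 [70.0698  3.2518 51.2258] 53.05514681106804 241
80 [79.8766  3.5127 51.1879] 53.218613830459674 250
90 [90.1604  3.7631 51.2903] 53.54249723965809 259
100 [100.2159   3.2895  51.3466] 53.96205190047454 264
110 [109.9094   3.772   51.3455] 53.93005816259166 272
120 [120.1788   3.7829  51.042 ] 53.08447403828187 385
130 [125.1359   5.4455  50.4857] 50.74925154508203 10
  avg = a.mean(axis, **keepdims_kw)
  ret = um.true_divide(
<stdin>:16: RuntimeWarning: Degrees of freedom <= 0 for slice
  c *= np.true_divide(1, fact)
  c *= np.true_divide(1, fact)
Traceback (most recent call last):
numpy.linalg.LinAlgError: Eigenvalues did not converge
```

View pics/w6.png

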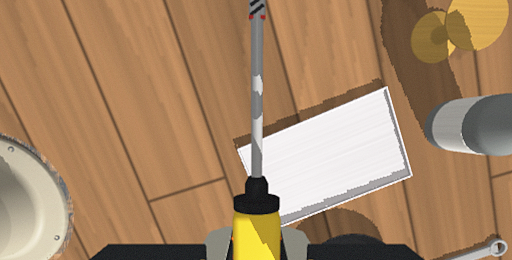

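jog_arm([
  {"hand": 1,"x": 0,"y": 0,"z": -5,"turn": 0},
  {"hand": 1,"x": 0,"y": 0,"z": -5,"turn": 0},
  {"hand": 1,"x": 0,"y": 1.5,"z": -3,"turn": 0},
  {"hand": 1,"x": 0,"y": 1.5,"z": 0,"turn": 0},
  {"hand": 1,"x": 0,"y": 0,"z": 0,"turn": 0},
  {"hand": 1,"x": 0,"y": 0,"z": 0,"turn": 0},
])

```text
t: 15.2
eef_pos: [0.4688, -0.0771, 0.4082]
tool_rot: [-0.001, 0.807, 0.59, -0.002]
ft_force: [0.3, -0.7, -1.4]
grip_width: 0.0259
finger_force: 30.0
```

```bash
python3 - <<'E'
from rig import readout, eyes, r, nets
from h import *
np.set_printoptions(precision=4,suppress=True)
s=readout.state();a=eyes.camera("wrist");t=eyes.camera("top");b=eyes.camera("side");s2=readout.state();np.savez("w7.npz",**a)
cv2.imwrite("pics/w7.png",a["pixels"][:260,:,::-1])
print(s["eef_pos"],s2["eef_pos"])
for n,d in dict(w=a,t=t,s=b,t0=dict(np.load("top0.npz")),s0=dict(np.load("side0.npz"))).items():
    P=cloud(d);y=yellow(d);m=y&(np.linalg.norm(P-np.array([.4985,.113,.215]),axis=-1)<.03)
    if m.sum()<5: print(n,"none");continue
    v,u=np.where(m);q=P[m]
    # lip outline fit: contour ellipse centre -> ray at z=.215
    (cx,cy)=((u.min()+u.max())/2,(v.min()+v.max())/2)
    C=np.linalg.inv(d["world_to_cam"]);K=d["K"];ray=C[:3,:3]@np.array([(cx-K[0,2])/K[0,0],-(cy-K[1,2])/K[1,1],-1]);o=C[:3,3];p=o+ray*(.215-o[2])/ray[2]
    print(n,m.sum(),(cx,cy),"ray@.215",p,"mid",(q.min(0)+q.max(0))/2)
P=cloud(a);q=tf(P,s)
for x in range(50,170,20):
    k=(abs(q[...,0]-x)<5)&(abs(q[...,1])<14)&(q[...,2]>20)&(q[...,2]<75)
    if k.sum()>2: print(x,np.median(q[k],0),k.sum())
E
```

```text
[ 0.4688 -0.0771  0.4082] [ 0.4692 -0.0771  0.4093]
w 322 (np.float64(233.5), np.float64(19.0)) ray@.215 [0.5009 0.1128 0.215 ] mid [0.5012 0.114  0.2125]
t 38 (np.float64(177.5), np.float64(191.5)) ray@.215 [0.5007 0.1127 0.215 ] mid [0.5007 0.1143 0.2145]
s 32 (np.float64(218.0), np.float64(126.0)) ray@.215 [0.4998 0.1061 0.215 ] mid [0.5006 0.1096 0.2132]
t0 33 (np.float64(177.5), np.float64(191.5)) ray@.215 [0.5007 0.1127 0.215 ] mid [0.501  0.1136 0.2158]
s0 32 (np.float64(218.0), np.float64(126.0)) ray@.215 [0.4998 0.1061 0.215 ] mid [0.5005 0.1102 0.211 ]
50 [50.1773  1.742  47.667 ] 208
70 [69.9006  1.4748 47.4251] 240
90 [90.0236  1.7155 47.5688] 259
110 [110.0282   1.7063  47.5863] 282
130 [125.2026   1.2277  46.6918] 6
```

View pics/w7.png

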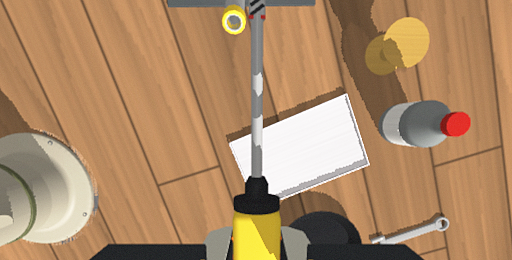

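The wrist view shows the lip at (233,20) and the stand's edge square to the rod, so the heading is right. The mouth is at about (0.501, 0.1125, 0.215). I line up and go down to mouth height.

jog_arm([
  {"hand": 1,"x": 0,"y": -1.4,"z": 4,"turn": 0},
  {"hand": 1,"x": 0,"y": -1.5,"z": 5,"turn": 0},
  {"hand": 1,"x": 0,"y": 0,"z": 5,"turn": 0},
  {"hand": 1,"x": 0,"y": 0,"z": 5,"turn": 0},
  {"hand": 1,"x": 0,"y": 0,"z": 3,"turn": 0},
  {"hand": 1,"x": 0,"y": 0,"z": 1.9,"turn": 0},
  {"hand": 1,"x": 0,"y": 0,"z": 0,"turn": 0},
  {"hand": 1,"x": 0,"y": 0,"z": 0,"turn": 0},
])

```text
t: 16.35
eef_pos: [0.4425, -0.0685, 0.1717]
tool_rot: [0.0, 0.807, 0.591, 0.0]
ft_force: [-0.6, 1.0, -0.4]
grip_width: 0.0257
finger_force: 30.0
```

```bash
cat > st.py <<'E'
from rig import readout, eyes, r, nets
from h import *
np.set_printoptions(precision=4,suppress=True)
s=readout.state();M=np.array([.501,.1125,.215])
X=np.array([.304,.953,0]);Y=np.array([.953,-.304,0])
g=s["eef_pos"]+[0,0,.045]+.0016*Y
print("grip rel mouth mm: out",-(g-M)@X*1e3,"right",(g-M)@Y*1e3,"up",(g-M)[2]*1e3,"F out/right/up",-s["ft_force"]@X,s["ft_force"]@Y,s["ft_force"][2],"pad",s["finger_force"],"t",s["t"])
E
python3 st.py
```

```text
grip rel mouth mm: out 190.31069019839416 right 0.9298994513289126 up 1.667590128232782 F out/right/up -0.7437328090210598 -0.8436772042166749 -0.4469077913106201 pad 29.99727576971054 t 16.35
```

jog_arm([
  {"hand": 1,"x": 1,"y": -0.1,"z": 0.2,"turn": 0},
  {"hand": 1,"x": 1,"y": 0,"z": 0,"turn": 0},
  {"hand": 1,"x": 1,"y": 0,"z": 0,"turn": 0},
  {"hand": 1,"x": 0.8,"y": 0,"z": 0,"turn": 0},
  {"hand": 1,"x": 0.5,"y": 0,"z": 0,"turn": 0},
  {"hand": 1,"x": 0.5,"y": 0,"z": 0,"turn": 0},
  {"hand": 1,"x": 0,"y": 0,"z": 0,"turn": 0},
])

```text
t: 17.23
eef_pos: [0.4559, -0.0222, 0.169]
tool_rot: [0.0, 0.807, 0.591, -0.0]
ft_force: [-0.2, 0.2, -0.6]
grip_width: 0.026
finger_force: 30.0
```

```bash
python3 st.py; python3 - <<'E'
from rig import eyes
from h import *
t=eyes.camera("top");b=eyes.camera("side")
cv2.imwrite("pics/c8.png",np.hstack([cv2.resize(t["pixels"][165:215,150:210],(396,330),interpolation=cv2.INTER_CUBIC),cv2.resize(b["pixels"][100:150,190:250],(396,330),interpolation=cv2.INTER_CUBIC)])[:,:,::-1])
E
```

```text
grip rel mouth mm: out 142.1028777405627 right -0.42288426982660327 up -1.0091745236437133 F out/right/up -0.1518352399974417 -0.2285202691205501 -0.618653334834835 pad 29.998217225074768 t 17.225
```

View pics/c8.png

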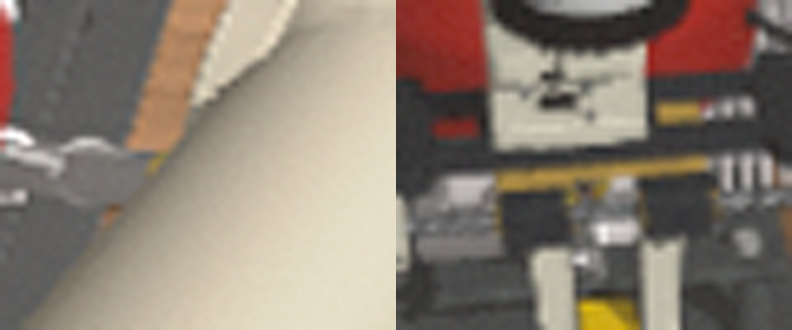

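Both fixed views are blocked by the arm, so I go by force and wrist depth. The tip is inside the mouth with no force on it. Next I raise the grip in an arc, so the lip pivots the stick in the pads.

jog_arm([
  {"hand": 1,"x": 0.1,"y": 0,"z": -0.8,"turn": 0},
  {"hand": 1,"x": 0.1,"y": 0,"z": -0.8,"turn": 0},
  {"hand": 1,"x": 0.2,"y": 0,"z": -0.9,"turn": 0},
  {"hand": 1,"x": 0,"y": 0,"z": 0,"turn": 0},
])

```text
t: 17.82
eef_pos: [0.4573, -0.0187, 0.1948]
tool_rot: [0.0, 0.807, 0.591, 0.001]
ft_force: [-1.7, -2.7, -1.2]
grip_width: 0.0255
finger_force: 30.0
```

```bash
cat > rod.py <<'E'
from st import *
a=eyes.camera("wrist");q=tf(cloud(a),s)
gray=(a["pixels"].max(-1).astype(int)-a["pixels"].min(-1))<40
v=[]
for x in range(30,135,10):
    k=(abs(q[...,0]-x)<5)&(abs(q[...,1]-1.6)<12)&(q[...,2]>-75)&(q[...,2]<75)
    if k.sum()>5: v.append((x,*np.percentile(q[k][:,2],[50,90]),np.median(q[k][:,1]),k.sum()))
print(np.round(v,1))
E
python3 rod.py
```

```text
grip rel mouth mm: out 138.28573568305825 right -0.17478503311118326 up 24.835495812478875 F out/right/up 3.1321852980866396 -0.8060656546958935 -1.2083099291566501 pad 30.00074654817581 t 17.825
[[ 30.   46.8  53.1   1.5 662. ]
 [ 40.   41.7  44.6   1.3 270. ]
 [ 50.   38.8  40.    1.  189. ]
 [ 60.   37.2  38.3   1.3 180. ]
 [ 70.   35.3  36.7   1.6 197. ]
 [ 80.   33.7  34.9   1.6 200. ]
 [ 90.   31.8  33.1   1.6 209. ]
 [100.   30.   31.2   1.6 212. ]
 [110.   28.2  29.6   1.6 227. ]
 [120.   26.4  27.7   1.6 288. ]
 [130.   16.8  25.3   1.6 696. ]]
```

The stick has pivoted 10° tip-down at about 3 N. Continuing the arc.

jog_arm([
  {"hand": 1,"x": 0.3,"y": 0,"z": -0.7,"turn": 0},
  {"hand": 1,"x": 0.2,"y": 0,"z": -0.7,"turn": 0},
  {"hand": 1,"x": 0.3,"y": 0,"z": -0.7,"turn": 0},
  {"hand": 1,"x": 0.3,"y": 0,"z": -0.7,"turn": 0},
  {"hand": 1,"x": 0.5,"y": 0,"z": -0.7,"turn": 0},
  {"hand": 1,"x": 0.5,"y": 0,"z": -0.6,"turn": 0},
  {"hand": 1,"x": 0,"y": 0,"z": 0,"turn": 0},
])

```text
t: 18.75
eef_pos: [0.4638, 0.0023, 0.2355]
tool_rot: [0.0, 0.807, 0.591, 0.001]
ft_force: [0.1, -1.7, -0.4]
grip_width: 0.0253
finger_force: 30.0
```

```bash
python3 rod.py
```

```text
grip rel mouth mm: out 116.3092716255035 right -0.32831156645483056 up 65.45128293762994 F out/right/up 1.5813721892734875 0.6036445169582126 -0.4415925497184564 pad 30.00074565410614 t 18.75
[[ 30.   32.9  36.3   1.6 318. ]
 [ 40.   24.1  26.6   1.6 171. ]
 [ 50.   19.1  21.5   1.6 156. ]
 [ 60.   13.8  16.2   1.7 151. ]
 [ 70.    8.3  10.7   1.7 144. ]
 [ 80.    3.2   5.4   1.7 137. ]
 [ 90.   -2.2   0.4   1.7 137. ]
 [100.   -7.6  -5.3   1.7 159. ]
 [110.  -23.3 -11.7   1.7 479. ]
 [120.  -15.8 -12.6   1.7 637. ]
 [130.  -19.2 -14.7   1.7 329. ]]
```

jog_arm([
  {"hand": 1,"x": 0.5,"y": 0,"z": -0.6,"turn": 0},
  {"hand": 1,"x": 0.5,"y": 0,"z": -0.6,"turn": 0},
  {"hand": 1,"x": 0.5,"y": 0,"z": -0.6,"turn": 0},
  {"hand": 1,"x": 0.4,"y": 0,"z": -0.4,"turn": 0},
  {"hand": 1,"x": 0.5,"y": 0,"z": -0.2,"turn": 0},
  {"hand": 1,"x": 0.4,"y": 0,"z": 0,"turn": 0},
  {"hand": 1,"x": 0,"y": 0,"z": 0,"turn": 0},
])

```text
t: 19.68
eef_pos: [0.472, 0.0288, 0.2589]
tool_rot: [-0.0, 0.807, 0.591, 0.0]
ft_force: [1.2, -0.0, -2.8]
grip_width: 0.0259
finger_force: 30.0
```

```bash
python3 rod.py
```

```text
grip rel mouth mm: out 88.60894230324011 right -0.5951564040975795 up 88.87794225174653 F out/right/up -0.3077120603896634 1.116293416344399 -2.821853489577405 pad 30.002195835113525 t 19.675
[[ 30.   15.6  19.4   1.7 158. ]
 [ 40.    6.9  10.4   1.7 150. ]
 [ 50.   -2.3   1.8   1.7 142. ]
 [ 60.  -11.4  -7.4   1.7 132. ]
 [ 70.  -20.  -16.    1.7 111. ]
 [ 80.  -45.6 -26.6   1.7 298. ]
 [ 90.  -39.1 -35.7   1.7 419. ]
 [100.  -40.9 -36.2   1.7 336. ]
 [110.  -54.4 -49.4   1.8 304. ]
 [120.  -64.7 -59.1   1.8 273. ]
 [130.  -71.5 -68.2   1.8 140. ]]
```

The stick is at 42° and aligned. The pads turn it about a point above the grip centre, so I correct the offset by 7 mm up and then slide down the axis.

jog_arm([
  {"hand": 1,"x": 0,"y": 0.05,"z": -0.7,"turn": 0},
  {"hand": 1,"x": 0.6,"y": 0,"z": 0.6,"turn": 0},
  {"hand": 1,"x": 0.8,"y": 0,"z": 0.8,"turn": 0},
  {"hand": 1,"x": 0.8,"y": 0,"z": 0.8,"turn": 0},
  {"hand": 1,"x": 0.8,"y": 0,"z": 0.8,"turn": 0},
  {"hand": 1,"x": 0.8,"y": 0,"z": 0.8,"turn": 0},
  {"hand": 1,"x": 0.6,"y": 0,"z": 0.6,"turn": 0},
  {"hand": 1,"x": 0,"y": 0,"z": 0,"turn": 0},
])

```text
t: 20.72
eef_pos: [0.4856, 0.0705, 0.2215]
tool_rot: [-0.0, 0.807, 0.591, -0.0]
ft_force: [-0.1, 0.2, -2.6]
grip_width: 0.0254
finger_force: 30.0
```

```bash
python3 rod.py
```

```text
grip rel mouth mm: out 44.697014393147136 right -0.33735351621056286 up 51.48869727047331 F out/right/up -0.16900919779264986 -0.12553924393035756 -2.5776609021998826 pad 29.99384880065918 t 20.725
[[ 30.   13.4  17.5   1.7 174. ]
 [ 40.  -10.4   5.9   1.7 442. ]
 [ 50.   -0.7   1.5   1.  461. ]
 [ 60.   -9.3  -2.6   1.7 493. ]
 [ 70.  -20.9 -15.5   1.7 422. ]
 [ 80.  -30.8 -25.7   1.7 394. ]
 [ 90.  -40.9 -35.7   1.7 346. ]
 [100.  -50.8 -45.6   1.7 323. ]
 [110.  -61.2 -55.8   0.9 309. ]
 [120.  -65.5 -62.5   0.9 233. ]
 [130.  -63.  -62.    0.9  93. ]]
```

jog_arm([
  {"hand": 1,"x": 0.7,"y": 0,"z": 0.7,"turn": 0},
  {"hand": 1,"x": 0.7,"y": 0,"z": 0.7,"turn": 0},
  {"hand": 1,"x": 0.5,"y": 0,"z": 0.5,"turn": 0},
  {"hand": 1,"x": 0.4,"y": 0,"z": 0.4,"turn": 0},
  {"hand": 1,"x": 0.3,"y": 0,"z": 0.3,"turn": 0},
  {"hand": 1,"x": 0,"y": 0,"z": 0,"turn": 0},
])

```text
t: 21.52
eef_pos: [0.4934, 0.0948, 0.1958]
tool_rot: [0.0, 0.807, 0.591, -0.0]
ft_force: [-0.9, -1.5, -2.4]
grip_width: 0.0255
finger_force: 30.0
```

```bash
python3 rod.py|head -8
```

```text
grip rel mouth mm: out 19.204620890854144 right -0.3035506178019272 up 25.753969683365657 F out/right/up 1.7376637705536486 -0.42199174939383466 -2.3988138194957536 pad 29.995728135108948 t 21.525
[[  30.    22.3   26.9    1.7  685. ]
 [  40.     9.6   15.3    1.7  601. ]
 [  50.    -0.4    4.6    1.7  522. ]
 [  60.   -10.6   -5.1    1.3  476. ]
 [  70.   -20.3  -14.9    1.7  424. ]
 [  80.   -30.6  -25.1    1.   397. ]
 [  90.   -39.3  -35.6    1.7  365. ]
```

jog_arm([
  {"hand": 1,"x": 0.3,"y": 0,"z": 0.3,"turn": 0},
  {"hand": 1,"x": 0.3,"y": 0,"z": 0.3,"turn": 0},
  {"hand": 1,"x": 0.2,"y": 0,"z": 0.2,"turn": 0},
  {"hand": 1,"x": 0,"y": 0,"z": 0,"turn": 0},
])

```text
t: 22.08
eef_pos: [0.4954, 0.1005, 0.1883]
tool_rot: [0.0, 0.807, 0.59, -0.001]
ft_force: [-4.4, -7.2, 3.1]
grip_width: 0.0255
finger_force: 30.0
```

```bash
python3 rod.py|head -8
```

```text
grip rel mouth mm: out 13.138224444565317 right -0.1385973879265214 up 18.273091592743125 F out/right/up 8.193708799440758 -2.0292403090418634 3.12876937841219 pad 29.9992498755455 t 22.075
[[  30.    21.5   28.9    1.7  711. ]
 [  40.    10.7   16.1    1.7  591. ]
 [  50.     0.9    6.1    1.7  533. ]
 [  60.    -9.    -3.8    1.4  476. ]
 [  70.   -19.3  -13.6    1.7  441. ]
 [  80.   -29.3  -24.     1.7  398. ]
 [  90.   -37.2  -29.7    1.   358. ]
```

jog_arm([
  {"hand": 1,"x": 0.1,"y": 0,"z": 0.2,"turn": 0},
  {"hand": 1,"x": 0.1,"y": 0,"z": 0.2,"turn": 0},
  {"hand": 1,"x": 0,"y": 0,"z": 0,"turn": 0},
])

```text
t: 22.5
eef_pos: [0.4962, 0.1017, 0.1863]
tool_rot: [-0.0, 0.808, 0.59, 0.0]
ft_force: [-12.2, -11.8, 33.5]
grip_width: 0.0257
finger_force: 30.0
```

```bash
python3 rod.py|head -8; python3 - <<'E'
from rig import eyes
from h import *
a=eyes.camera("wrist");np.savez("w9.npz",**a)
cv2.imwrite("pics/w9.png",cv2.resize(a["pixels"][100:290,150:362],(636,570),interpolation=cv2.INTER_CUBIC)[:,:,::-1])
E
```

```text
grip rel mouth mm: out 11.708611729510489 right 0.329789928254816 up 16.344074450606843 F out/right/up 14.942503009278198 -8.0151201540373 33.54673844002473 pad 30.027151107788086 t 22.5
[[  30.    21.8   29.5    1.   707. ]
 [  40.    11.4   16.7    1.7  586. ]
 [  50.     1.6    6.5    1.   524. ]
 [  60.    -8.4   -3.3    1.   469. ]
 [  70.   -18.7  -13.1    1.   444. ]
 [  80.   -28.1  -23.5    1.7  399. ]
 [  90.   -37.1  -27.5    1.   363. ]
```

View pics/w9.png

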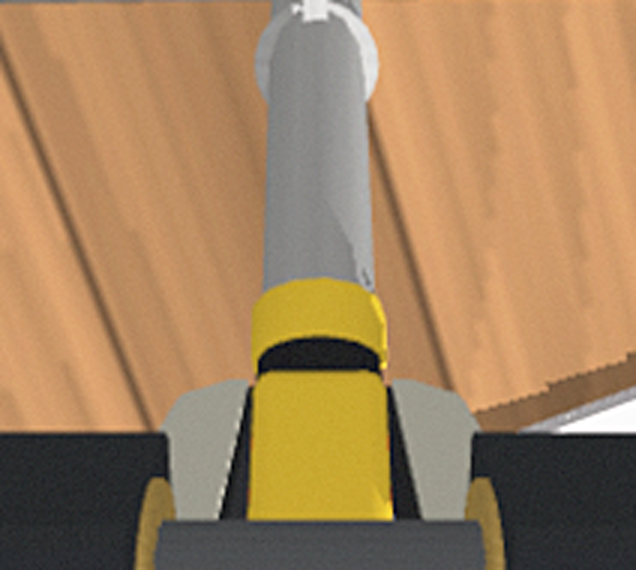

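The collar's black crescent sits directly against the yellow lip and the force jumped to 33 N, so it is seated. One small nudge along the axis to be sure, then I read the result.

jog_arm([
  {"hand": 1,"x": 0.2,"y": -0.05,"z": -0.05,"turn": 0},
  {"hand": 1,"x": 0,"y": 0,"z": 0,"turn": 0},
])

```text
t: 22.85
eef_pos: [0.4962, 0.1018, 0.1864]
tool_rot: [0.001, 0.808, 0.589, -0.001]
ft_force: [-11.4, -17.0, 28.3]
grip_width: 0.0254
finger_force: 30.0
```

```bash
python3 rod.py|head -3
```

```text
grip rel mouth mm: out 11.683400504416914 right 0.3153790955649913 up 16.431383323977006 F out/right/up 19.655556760190073 -5.747809973254475 28.32784745999686 pad 30.014229118824005 t 22.85
[[  30.    21.6   29.4    1.   700. ]
 [  40.    11.3   16.7    1.   591. ]
```

It did not move under about 34 N along the axis, so it is at a hard stop: seated. Now I draw it out along the axis until only the tip is in the mouth.

jog_arm([
  {"hand": 1,"x": -0.6,"y": 0.05,"z": -0.6,"turn": 0},
  {"hand": 1,"x": -0.8,"y": 0,"z": -0.8,"turn": 0},
  {"hand": 1,"x": -0.9,"y": 0,"z": -0.9,"turn": 0},
  {"hand": 1,"x": -0.9,"y": 0,"z": -0.9,"turn": 0},
  {"hand": 1,"x": -0.9,"y": 0,"z": -0.9,"turn": 0},
  {"hand": 1,"x": -0.9,"y": 0,"z": -0.9,"turn": 0},
  {"hand": 1,"x": -0.9,"y": 0,"z": -0.9,"turn": 0},
  {"hand": 1,"x": -0.7,"y": 0,"z": -0.7,"turn": 0},
  {"hand": 1,"x": -0.6,"y": 0,"z": -0.6,"turn": 0},
  {"hand": 1,"x": 0,"y": 0,"z": 0,"turn": 0},
])

```text
t: 24.15
eef_pos: [0.4754, 0.0372, 0.2569]
tool_rot: [0.0, 0.807, 0.59, 0.0]
ft_force: [0.6, 0.2, -0.8]
grip_width: 0.0254
finger_force: 30.0
```

```bash
python3 rod.py|head -8
```

```text
grip rel mouth mm: out 79.52489621451431 right 0.09554909491771067 up 86.92894057209979 F out/right/up -0.3309554781265906 0.5235827996865652 -0.8415716271559838 pad 29.99256670475006 t 24.15
[[ 30.   12.5  16.6   1.  161. ]
 [ 40.    2.8   6.6   1.  149. ]
 [ 50.   -7.   -3.4   1.  132. ]
 [ 60.  -16.9 -12.9   1.4 120. ]
 [ 70.  -45.6 -24.8   1.7 261. ]
 [ 80.  -37.6 -34.1   1.8 404. ]
 [ 90.  -38.1 -33.8   1.  352. ]
```

jog_arm([
  {"hand": 1,"x": -0.7,"y": 0,"z": 0.1,"turn": 0},
  {"hand": 1,"x": -0.6,"y": 0,"z": 0.5,"turn": 0},
  {"hand": 1,"x": -0.6,"y": 0,"z": 0.5,"turn": 0},
  {"hand": 1,"x": -0.5,"y": 0,"z": 0.5,"turn": 0},
  {"hand": 1,"x": -0.5,"y": 0,"z": 0.5,"turn": 0},
  {"hand": 1,"x": -0.4,"y": 0,"z": 0.5,"turn": 0},
  {"hand": 1,"x": 0,"y": 0,"z": 0,"turn": 0},
])

```text
t: 25.08
eef_pos: [0.4651, 0.0056, 0.2302]
tool_rot: [0.0, 0.807, 0.59, -0.0]
ft_force: [0.7, 1.2, 0.1]
grip_width: 0.0258
finger_force: 30.0
```

```bash
python3 rod.py|head -10
```

```text
grip rel mouth mm: out 112.745547325676 right -0.09960491987264405 up 60.20052415243812 F out/right/up -1.3490390510640224 0.3406645419895593 0.08401003843643876 pad 30.000507831573486 t 25.075
[[ 30.   28.3  33.6   1.1 238. ]
 [ 40.   20.9  23.3   1.7 171. ]
 [ 50.   14.9  17.5   1.  169. ]
 [ 60.    9.1  11.7   1.7 145. ]
 [ 70.    3.    6.    1.7 139. ]
 [ 80.   -2.8  -0.3   1.7 137. ]
 [ 90.   -9.5  -6.6   1.7 141. ]
 [100.  -16.7 -12.9   1.7 263. ]
 [110.  -19.5 -12.6   1.7 540. ]
```

The stick follows: 31° now. Continuing to level.

jog_arm([
  {"hand": 1,"x": -0.5,"y": 0,"z": 0.7,"turn": 0},
  {"hand": 1,"x": -0.5,"y": 0,"z": 0.7,"turn": 0},
  {"hand": 1,"x": -0.4,"y": 0,"z": 0.7,"turn": 0},
  {"hand": 1,"x": -0.4,"y": 0,"z": 0.8,"turn": 0},
  {"hand": 1,"x": -0.4,"y": 0,"z": 0.8,"turn": 0},
  {"hand": 1,"x": -0.3,"y": 0,"z": 0.8,"turn": 0},
  {"hand": 1,"x": -0.2,"y": 0,"z": 0.9,"turn": 0},
  {"hand": 1,"x": -0.1,"y": 0,"z": 0.9,"turn": 0},
  {"hand": 1,"x": 0,"y": 0,"z": 0.1,"turn": 0},
  {"hand": 1,"x": 0,"y": 0,"z": 0,"turn": 0},
])

```text
t: 26.38
eef_pos: [0.4566, -0.0209, 0.1664]
tool_rot: [0.0, 0.807, 0.591, -0.0]
ft_force: [-0.4, -1.4, 0.0]
grip_width: 0.0259
finger_force: 30.0
```

```bash
python3 rod.py|head -12
```

```text
grip rel mouth mm: out 140.65636127789006 right -0.11238099541438863 up -3.58724154052617 F out/right/up 1.4961993065814179 0.02986424980563296 0.04389184600815024 pad 29.998008012771606 t 26.375
[[ 30.   49.6  54.9   1.1 712. ]
 [ 40.   47.   48.9   1.7 266. ]
 [ 50.   46.4  47.4   1.6 206. ]
 [ 60.   46.4  47.3   1.6 208. ]
 [ 70.   46.3  47.3   1.6 218. ]
 [ 80.   46.2  47.3   1.6 246. ]
 [ 90.   46.1  47.2   1.4 250. ]
 [100.   46.2  47.3   1.1 266. ]
 [110.   46.   47.1   1.6 299. ]
 [120.   45.7  46.7   1.6 389. ]
 [130.   45.2  46.    2.3  34. ]]
```

It is level again to within about 0.5°. I back straight out of the mouth and turn away towards the pan.

jog_arm([
  {"hand": 1,"x": -0.8,"y": 0,"z": 0,"turn": 0},
  {"hand": 1,"x": -1,"y": 0,"z": 0,"turn": 0},
  {"hand": 1,"x": -1.2,"y": 0,"z": 0,"turn": 0},
  {"hand": 1,"x": -1,"y": 0,"z": 0,"turn": 0},
  {"hand": 1,"x": -1,"y": 0,"z": 0,"turn": 0},
  {"hand": 1,"x": 0,"y": 0,"z": -0.5,"turn": 0.06},
  {"hand": 1,"x": 0,"y": 0,"z": 0,"turn": 0.12},
  {"hand": 1,"x": 0,"y": 0,"z": 0,"turn": 0.15},
  {"hand": 1,"x": 0,"y": 0,"z": 0,"turn": 0.15},
  {"hand": 1,"x": 0,"y": 0,"z": 0,"turn": 0.15},
])

```text
t: 27.68
eef_pos: [0.4416, -0.0687, 0.1716]
tool_rot: [-0.0, 0.951, 0.309, 0.0]
ft_force: [0.8, 0.0, -0.5]
grip_width: 0.0256
finger_force: 30.0
```

jog_arm([
  {"hand": 1,"x": 0,"y": 0,"z": 0,"turn": 0.15},
  {"hand": 1,"x": 0,"y": 0,"z": 0,"turn": 0.15},
  {"hand": 1,"x": 0,"y": 0,"z": 0,"turn": 0.15},
  {"hand": 1,"x": 0,"y": 0,"z": 0,"turn": 0.12},
  {"hand": 1,"x": 0,"y": 0,"z": 0,"turn": 0.06},
  {"hand": 1,"x": 0,"y": 0,"z": 0,"turn": 0},
])

```text
t: 28.42
eef_pos: [0.4417, -0.0685, 0.1714]
tool_rot: [0.0, 1.0, 0.002, -0.0]
ft_force: [-0.4, 0.5, 0.1]
grip_width: 0.0254
finger_force: 30.0
```

jog_arm([
  {"hand": 1,"x": 0,"y": 2,"z": 0,"turn": 0},
  {"hand": 1,"x": 0,"y": 4,"z": 0,"turn": 0},
  {"hand": 1,"x": 0,"y": 4,"z": 0,"turn": 0},
  {"hand": 1,"x": 0,"y": 4,"z": 0,"turn": 0},
  {"hand": 1,"x": -1,"y": 4,"z": 0,"turn": 0},
  {"hand": 1,"x": -2,"y": 3.3,"z": 2,"turn": 0},
  {"hand": 1,"x": -2,"y": 2,"z": 3,"turn": 0},
  {"hand": 1,"x": -0.3,"y": 0,"z": 3,"turn": 0},
  {"hand": 1,"x": 0,"y": 0,"z": 2,"turn": 0},
  {"hand": 1,"x": 0,"y": 0,"z": 0,"turn": 0},
])

```text
t: 29.68
eef_pos: [0.3888, -0.3014, 0.0707]
tool_rot: [-0.001, 1.0, 0.002, -0.001]
ft_force: [0.4, 0.6, -0.1]
grip_width: 0.026
finger_force: 30.0
```

jog_arm([
  {"hand": 1,"x": 0,"y": 0,"z": 0,"turn": 0},
  {"hand": 1,"x": 0,"y": 0,"z": 0,"turn": 0},
])

```text
t: 29.92
eef_pos: [0.3902, -0.3017, 0.0723]
tool_rot: [0.0, 1.0, 0.002, 0.001]
ft_force: [-0.7, -0.3, -0.9]
grip_width: 0.0262
finger_force: 30.0
```

```bash
python3 rod.py; python3 - <<'E'
from rig import eyes,readout,nets
from h import *
np.set_printoptions(precision=4,suppress=True)
s=readout.state();print(s["eef_pos"],s["tool_rot"],np.abs(s["joint_velocities"]).max())
for c in ("top","side"):
    d=eyes.camera(c);P=cloud(d);px=d["pixels"]
    if c=="top":
        m=(px.max(-1)<70)&(P[...,2]<.045);m[:150]=0;m[225:]=0;m[:,:280]=0;m[:,350:]=0
        q=P[m];print("pan",q.min(0),q.max(0))
    k=(P[...,2]>.095)&(P[...,2]<.135)&(P[...,0]>.44)&(P[...,0]<.6)&(abs(P[...,1]+.3)<.03)
    print(c,k.sum(), P[k].max(0) if k.any() else "", P[k].min(0) if k.any() else "")
    if k.any(): v=P[k];print(np.polyfit(v[:,0],v[:,2],1),np.polyfit(v[:,0],v[:,1],1))
    a0=np.load(f"{c}0.npz")["pixels"]
    for n in ("oil_bottle","brass_lamp","spanner"): print(n,[np.round(f["extent"]).tolist() for f in nets.find_in(c,n)[:1]])
a=eyes.camera("wrist");cv2.imwrite("pics/w10.png",a["pixels"][:,:,::-1])
E
```

```text
grip rel mouth mm: out 428.3875572010106 right 21.94157421871732 up -97.67515261532064 F out/right/up 0.48916767593315613 -0.5892500174580914 -0.892850036167334 pad 29.996784925460815 t 29.925
[[ 30.   49.2  55.5   0.9 882. ]
 [ 40.   45.9  48.8   0.5 436. ]
 [ 50.   45.   47.2   1.  350. ]
 [ 60.   44.8  47.    0.4 385. ]
 [ 70.   44.4  46.8   0.4 435. ]
 [ 80.   44.8  46.8   0.4 419. ]
 [ 90.   44.8  46.8   0.4 430. ]
 [100.   44.8  46.6   0.4 444. ]
 [110.   44.6  46.6   0.4 461. ]
 [120.   44.8  46.2   0.9 587. ]
 [130.  -69.5  45.3   2.3 272. ]]
[ 0.3902 -0.3016  0.0723] [0.0003 1.     0.0023 0.0006] 0.004158004922855136
pan [ 0.535  -0.39   -0.0101] [ 0.6262 -0.2184  0.0335]
top 22 [ 0.5348 -0.298   0.1245] [ 0.5106 -0.305   0.1132]
[-0.0469  0.142 ] [ 0.0007 -0.3018]
oil_bottle [[238.0, 101.0, 23.0, 38.0]]
brass_lamp [[198.0, 112.0, 27.0, 29.0]]
spanner [[318.0, 115.0, 8.0, 38.0]]
side 59 [ 0.536  -0.298   0.1193] [ 0.4795 -0.3059  0.1133]
[-0.0134  0.124 ] [ 0.0033 -0.3039]
oil_bottle [[305.0, 146.0, 31.0, 53.0]]
brass_lamp [[287.0, 143.0, 22.0, 32.0]]
spanner [[332.0, 233.0, 46.0, 29.0]]
```

The dipstick is level to about 1°, and its tip is at (0.54, -0.30, 0.116) over the pan's centre. It is steady, its marks face up, and the bottle, lamp and spanner have not moved. Handing in.

```bash
python3 -c "
from rig import r
print(r.finish_job())"
```

```text
the job is handed in; nothing more can be done
None
```

I handed the job in: the dipstick was pushed in until its collar stopped on the tube's mouth and then drawn right out. It ended held level and still by its yellow grip, marks up, with the tip over the drip pan's centre and about 85 mm above its rim.

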